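# Roll down the edge trim of a welder cover

## Task

The trim strip in the groove along the edge of the green welding-machine cover is standing proud. Pick up the hand roller with the two wheels (not the rubbing block with the same wooden grip), set its wheels on the strip and roll it along under firm pressure until all three sections are fully seated, without pressing on the cover or strip with the gripper. Then stand the roller back on its wheels on the bench, clear of the cover, and leave the rubbing block where it is.

Things in the scene. Friction and masses are not known exactly. Their poses are not given: they have to be found in the camera images.
- roller: Hand roller on two dark wheels (36 mm diameter, 42 mm wide) in a steel yoke under an upright wooden grip. Origin: centre of its underside, where the wheels touch. x = rolling direction, y = along the axles (at x = +/-26 mm). Overall 88 (x) by 50 mm (y). Grip: centred post 30 mm (x) by 26 mm (y), 46 to 99 mm up, on a steel deck; yoke sides end 11 mm above the wheels' underside. 0.3 to 0.5 kg.
- block: Rubbing block, a bystander: solid light wooden block 90 by 50 mm, 46 mm high with a flat sole and no wheels, with the same wooden grip (46 to 99 mm up). Origin: centre of its underside.
- panel: Green sheet-metal cover lying face up, fixed: 270 mm (x) by 200 mm (y), face 30 mm above the bench, louvres 3 mm higher. Origin: centre of its underside on the bench. The trim strip lies in a 26 mm wide groove parallel to panel x at y = -67 mm, from x = -116 to +116 mm; outside it a 20 mm wide lip, and beyond each end 14 mm of edge, at face height.
- trim_a (a joint): The first of three black hard-plastic sections of the trim strip, 76 by 22 mm, centred at panel x = -78 mm, y = -67 mm. Slides straight down: 0 = proud, top 36 mm above the bench; 0.005 m = fully seated, top 31 mm above the bench, about flush (1 mm above the face). Goes down only under some 7 N and stays where it is pushed.
- trim_b (a joint): The middle one of three black hard-plastic sections of the trim strip, 76 by 22 mm, centred at panel x = 0 mm, y = -67 mm. Slides straight down: 0 = proud, top 36 mm above the bench; 0.005 m = fully seated, top 31 mm above the bench, about flush (1 mm above the face). Goes down only under some 7 N and stays where it is pushed.
- trim_c (a joint): The last of three black hard-plastic sections of the trim strip, 76 by 22 mm, centred at panel x = +78 mm, y = -67 mm. Slides straight down: 0 = proud, top 36 mm above the bench; 0.005 m = fully seated, top 31 mm above the bench, about flush (1 mm above the face). Goes down only under some 7 N and stays where it is pushed.
- wheel_a (a joint): Turn of the roller's wheel at its x = +26 mm, in rad, 0 at the start, either sign with the direction; turns freely (18 mm of travel per rad).
- wheel_b (a joint): The same for the wheel at x = -26 mm.
Mind the look-alikes: they are no part of the job. What is shaped like the roller but red is not meant.

How it is judged (in metres and radians):
On the way:
1. with the roller pressing on the trim strip, in line with it, all three sections are seated and one of its wheels has turned by more than 2 rad from the start (36 mm of rolling) (value of joint each of trim_a, trim_b, trim_c above 0.0035 m and (value of joint any of wheel_a, wheel_b above 2 rad or value of joint any of wheel_a, wheel_b below -2 rad) and y of roller in the frame of panel between -0.087 and -0.047 m and z of roller in the frame of panel below 0.042 m and angle between the x axis of roller and the x axis of panel, either way round below 0.3 rad and contact force between roller and panel above 1 N), for 0.04 s.
At the end, for the whole second after the job is handed in: All three trim sections are within 1.5 mm of fully seated, and the roller stands released and still on its wheels on the bench (within 8 mm of bench height and 10 degrees of upright), not touching the cover (value of joint each of trim_a, trim_b, trim_c above 0.0035 m and height (world z) of roller below 0.008 m and angle between roller's own z axis and vertical below 0.17 rad and contact force between roller and panel below 0.2 N and linear speed of roller below 0.03 m/s).
It fails at once if the gripper or arm presses on the cover or the trim (more than 3 N) (contact force between any of the fingers, the arm and panel above 3 N).
It fails at once if the rubbing block is moved by more than 30 mm (distance of block from where it was at the start of the episode above 0.03 m).
It also fails if it takes over 58 s, if anything falls off the work surface, if the arm or the gripper's body presses on something with over 40 N, if the wrist force passes 120 N, or if a joint passes its speed limit or range.

## Robot

A 6-joint arm with a two-finger parallel gripper is mounted at the origin on the work surface. World frame = base frame: x ahead of the robot, y to its left, z up, the work surface at z = 0. Lengths are in m, angles in degrees, forces in N, time in s.
With the tool pointing down it reaches from about 0.35 to 0.925 m from the base axis. Payload 6.4 kg.
Tool frame: the origin (TCP) lies where the fingers leave the gripper's body, on its centre line; the fingertips stand 73 mm ahead of it and the grasp point (between the pads) lies 54 mm ahead of it; z points along the fingers, y is the line along which they close (so a half turn about z gives the same grasp; the last joint's range is limited). The gripper opens to 85 mm and grips with 20 to 120 N. Pads are 22 mm wide; open, the fingers measure 114 mm over their backs; the gripper's body (76 mm by 85 mm) begins 54 mm behind the grasp point. The pads swing forward as they close: fully open they stand 13 mm farther back than shut.
Start: joints at [59.41, 14.043, 89.255, -0, 76.702, -9.975], TCP at [0.229, 0.608, 0.304] pointing down, gripper open.
Joint ranges: [-179.41, 179.41], [-58.25, 129.5], [7.25, 145.43], [-54.29, 234.29], [11.92, 165.04], [-157.13, 157.13]. Speed limits (degrees/s): [147.25, 147.25, 180, 180, 180, 180].

## Interface

Orientations are given as [roll, pitch, yaw] about the fixed x, y, z axes, in that order (R = Rz(yaw) Ry(pitch) Rx(roll)).
In Python, from workcell import r gives the robot as it stands.
- The arm moves only by the tool play_rows, never from a script. Its arguments are lists of equal length, an entry for each row: "turn": the turn, a rotation vector about the tool's x, y, z in units of 180 degrees (1.0 is 180 degrees), a list of three; "slide": the shift along the tool's x, y, z in units of 150 mm (1.0 is 150 mm), a list of three; "hand": the opening, from -1 (shut) to 1 (fully open). In form: {"turn": [[rx, ry, rz], ...], "slide": [[tx, ty, tz], ...], "hand": [hand, ...]}. A call has 1 to 5 rows; each row shifts and turns the commanded pose from where the row before left it, along the tool's axes as they then stand; what a row does not reach is not made up. A row lasts 1/12 s, in which the tool goes at most 41.7 mm and 7.16 degrees, less where a joint would pass 70% of its speed; a pose out of reach is approached as far as the arm can. A call with a number of a shift or a turn outside -1 to 1 is refused whole. A call with a gripper value outside its range is refused whole. The fingers move at their own pace and stop on an object; the grip force is fixed at half the most. Time passes only in rows, so rows that do not move let the fingers close. It gives the time, the measured TCP pose, the force, the opening and the grip force at its end, in the units of the state.
- r.sense(): the state, without advancing time (a new reading comes with each control period).
- r.get_image(name): name is "scene" or "top" or "wrist"; returns the picture (480x640x3 uint8, red, green, blue); there is no depth.
- r.camera_params(name): a dict with "fx", "fy", "cx", "cy" (pixels), "dist_coeffs" ([k1, k2, p1, p2, k3] as OpenCV has them; the pictures are not rectified), "camera_from_world" (4x4, takes a point from world to camera coordinates); the wrist camera has in their place "tool_from_camera" (4x4, takes a point from camera to tool coordinates, whose origin is the TCP and whose axes are the flange's). Camera axes: x right, y up, looking along -z (the intrinsics and any distortion apply to the point x, -y, -z); pixel columns grow to the right and rows downward; lengths in m; the calibration is good to about 2 mm. A picture is of the moment at which its call begins: read the wrist's pose just before it. camera_params takes no time and is no camera call.
- r.finish_job(): hands the job in; it is judged then, once.
The state is a dict: "clock": time; "joints": joint angles; "joint_vel": joint speeds; "tau": joint torques, N m; "eef_pos": TCP position; "tool_rot": TCP orientation; "contact_force": force on the tool from outside, world axes, zero at the start; "torque": the same for the moment, N m; "gripper_width": finger opening in m; "gripper_force": force on a finger pad.
Only numpy, scipy, OpenCV 4.12 (cv2) and the standard library are available. Lean on these libraries where they do the work, as an engineer would, in place of code of your own. Each camera call takes 0.05 s, during which the arm holds its last target. There are 200 camera calls.

## Working session

There is one attempt and no reset: what is moved stays moved. The work goes in short steps, Python scripts to look and compute and a tool call to move; the robot and the scene stay as the last step left them, time stands still between calls to the robot, and variables do not carry over. Pictures are saved under pics/ and viewed, at most 10 in all, crops included, and the job is handed in when it is done.

Besides the shell and the picture viewer there is one more tool, called after ">>>" by a JSON object that holds its "api" and its "payload", one argument or row to a line. play_rows: Moves the arm, as the interface text tells. Its arguments: {"type":"object","properties":{"turn":{"type":"array","items":{"type":"array","items":{"type":"number","minimum":-1,"maximum":1}}},"slide":{"type":"array","items":{"type":"array","items":{"type":"number","minimum":-1,"maximum":1}}},"hand":{"type":"array","items":{"type":"number"}}},"required":["turn","slide","hand"]}

```bash
mkdir -p pics; python3 - <<'E'
from workcell import r
import cv2,json
for n in ("scene","top"):
    cv2.imwrite(f"pics/{n}0.png",r.get_image(n)[:,:,::-1])
    c=r.camera_params(n); print(n,{k:(v.tolist() if hasattr(v,'tolist') else v) for k,v in c.items()})
print(r.camera_params("wrist")); print(r.sense())
E
```

```text
scene {'fx': 456.82309193180174, 'fy': 456.82309193180174, 'cx': 321.41085886167315, 'cy': 242.01572243528722, 'dist_coeffs': [-0.09562006003590735, 0.0, 0.0, 0.0, 0.0], 'camera_from_world': [[0.8422837270731691, 0.5389871353336171, 0.007140801957200689, -0.4223272725641655], [-0.35303979131494206, 0.5415933441905855, 0.7629151691222033, 0.20952311043319977], [0.40733405069553547, -0.6451120193216979, 0.6464591662824868, -1.2544880135682], [0.0, 0.0, 0.0, 1.0]]}
top {'fx': 451.1771112004863, 'fy': 451.1771112004863, 'cx': 316.60036301761676, 'cy': 234.68372761958673, 'dist_coeffs': [0.03393109127193676, 0.0, 0.0, 0.0, 0.0], 'camera_from_world': [[0.13220383162070687, -0.9912224943595258, 0.0003370170372635679, -0.14908980342557646], [0.9668277551908075, 0.12902514689149705, 0.22044637275839055, -0.5217514551511417], [-0.21855488715081964, -0.028818017719947263, 0.9753990379107339, -0.8565564557555801], [0.0, 0.0, 0.0, 1.0]]}
{'fx': 428.27863853933104, 'fy': 428.27863853933104, 'cx': 312.9305271122999, 'cy': 240.3125756172469, 'dist_coeffs': array([-0.09888018,  0.        ,  0.       
[... 378 characters left out ...]
000000e+00]])}
{'clock': 0.1, 'joints': array([ 5.94095587e+01,  1.40801033e+01,  8.93175145e+01, -4.17245427e-04,
        7.67031286e+01, -9.97504774e+00]), 'joint_vel': array([-0.01000784, -0.04170444, -0.10518353, -0.04840703,  0.05622829,
       -0.06070145]), 'tau': array([ 2.04293269e-04, -4.30668712e+01, -3.27131116e+01, -1.35087603e-04,
        2.77577812e-03, -1.98589663e-05]), 'eef_pos': array([0.22865984, 0.60804991, 0.30289444]), 'tool_rot': array([-1.79900706e+02, -1.70514714e-02,  1.59384688e+02]), 'contact_force': array([-0.59423444, -0.59311581, -0.75533879]), 'torque': array([-0.02706628, -0.01094744, -0.03413423]), 'gripper_force': 0.0, 'gripper_width': 0.08525194942538661}
```

View pics/scene0.png

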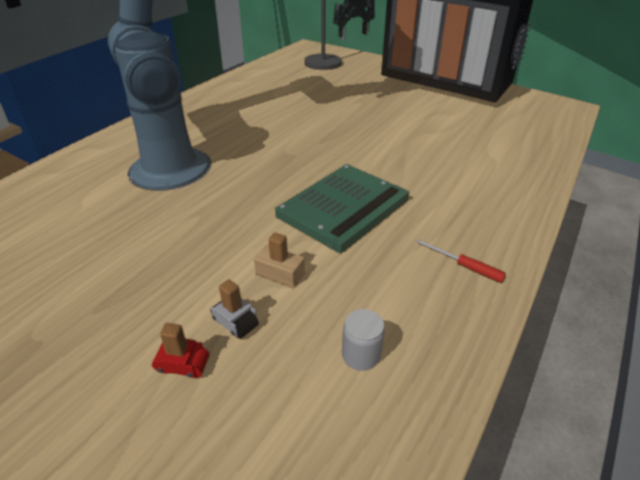

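View pics/top0.png

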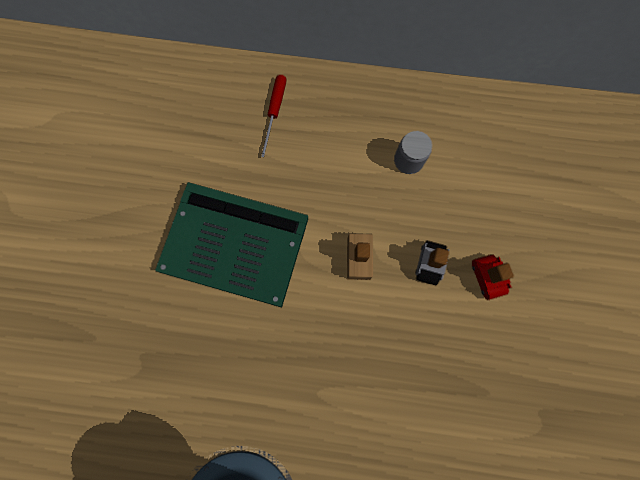

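Candidates in the top picture: the light wooden block at (360,256), the steel yoke with dark wheels at (433,262) and the red one at (492,276). The middle one fits the roller. The strip runs from about (188,199) to (298,227). I'll confirm this in an enlarged crop.

```bash
python3 - <<'E'
import cv2,numpy as np
a=cv2.imread("pics/top0.png")
p=cv2.resize(a[170:320,145:320],None,fx=3,fy=3,interpolation=cv2.INTER_CUBIC) # 525x450
q=cv2.resize(a[225:300,405:465],None,fx=6,fy=6,interpolation=cv2.INTER_CUBIC) #360x450 
q=q[:, :275]
cv2.imwrite("pics/crop1.png",np.hstack([p,q]))
E
```

```text
(no output)
```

View pics/crop1.png

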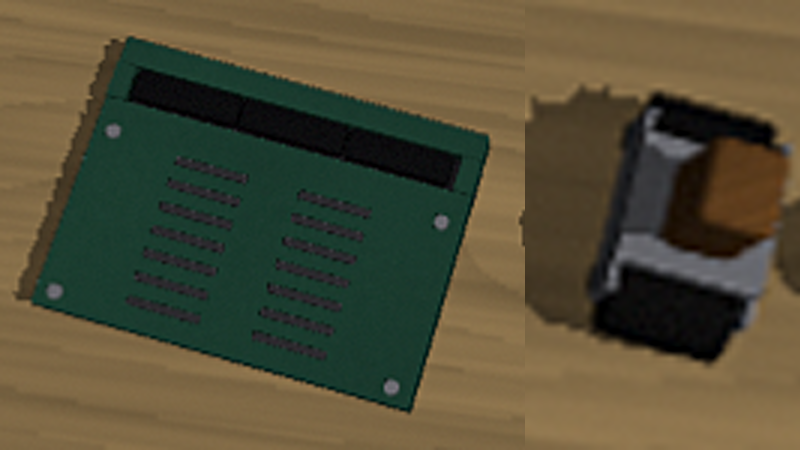

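The crop confirms it: a steel yoke with a black wheel at each end under the wooden grip, at (433,262). Its grip top is centred near crop (746,187). The panel face corners are at crop (128,37), (489,135), (412,408) and (33,302).

```bash
cat > h.py <<'E'
import numpy as np, cv2
from scipy.spatial.transform import Rotation as Ro
from workcell import r
def ray(name,px,z,pose=None):
    c=r.camera_params(name); K=np.array([[c['fx'],0,c['cx']],[0,c['fy'],c['cy']],[0,0,1]])
    n=cv2.undistortPoints(np.array(px,float).reshape(-1,1,2),K,np.array(c['dist_coeffs']))[:,0]
    d=np.c_[n[:,0],-n[:,1],-np.ones(len(n))]
    if name=="wrist":
        s=pose; T=np.eye(4);T[:3,:3]=Ro.from_euler('xyz',s['tool_rot'],degrees=True).as_matrix();T[:3,3]=s['eef_pos']
        T=T@np.array(c['tool_from_camera'])
    else: T=np.linalg.inv(np.array(c['camera_from_world']))
    d=d@T[:3,:3].T;o=T[:3,3]
    z=np.broadcast_to(z,len(d))
    return o+d*((z-o[2])/d[:,2])[:,None]
E
python3 - <<'E'
from h import *
np.set_printoptions(precision=4,suppress=True)
P=lambda l:[(145+(u+.5)/3-.5,170+(v+.5)/3-.5) for u,v in l]
Q=lambda l:[(405+(u-525+.5)/6-.5,225+(v+.5)/6-.5) for u,v in l]
f=ray("top",P([(128,37),(489,135),(412,408),(33,302)]),.03);print(f)
print(np.linalg.norm(f-np.roll(f,-1,0),axis=1), f.mean(0))
d=[f[0]-f[1],f[3]-f[2],f[3]-f[0],f[2]-f[1]]
print([np.degrees(np.arctan2(v[1],v[0])) for v in d])
s=ray("top",P([(135,68),(462,156),(455,188),(129,100)]),.036);print(s,s.mean(0),np.linalg.norm(s-np.roll(s,-1,0),axis=1))
g=ray("top",Q([(716,137),(790,150),(780,238),(702,222)]),.099);print(g,g.mean(0),np.linalg.norm(g-np.roll(g,-1,0),axis=1))
w=ray("top",Q([(652,93),(775,128),(712,360),(595,330)]),.02);print(w,w.mean(0),np.linalg.norm(w-np.roll(w,-1,0),axis=1))
b=ray("top",[(348,234),(371,234),(371,278),(348,278)],.046);print(b,b.mean(0))
b=ray("top",[(492,276)],.046);print(b)
E
```

```text
[[ 0.6212  0.2117  0.03  ]
 [ 0.5837 -0.0535  0.03  ]
 [ 0.3884 -0.0282  0.03  ]
 [ 0.4255  0.2385  0.03  ]]
[0.2678 0.1969 0.2692 0.1975] [0.5047 0.0921 0.03  ]
[np.float64(81.94283483012622), np.float64(82.07386863762062), np.float64(172.19527406479054), np.float64(172.60317097170528)]
[[ 0.5974  0.2003  0.036 ]
 [ 0.5646 -0.0373  0.036 ]
 [ 0.5413 -0.0357  0.036 ]
 [ 0.5737  0.2     0.036 ]] [0.5693 0.0818 0.036 ] [0.2398 0.0234 0.2379 0.0237]
[[ 0.5333 -0.3111  0.099 ]
 [ 0.5322 -0.3347  0.099 ]
 [ 0.5034 -0.3335  0.099 ]
 [ 0.5053 -0.3088  0.099 ]] [ 0.5186 -0.322   0.099 ] [0.0236 0.0288 0.0248 0.0282]
[[ 0.5643 -0.3069  0.02  ]
 [ 0.5575 -0.3503  0.02  ]
 [ 0.4735 -0.3346  0.02  ]
 [ 0.4785 -0.2941  0.02  ]] [ 0.5185 -0.3215  0.02  ] [0.044  0.0854 0.0408 0.0868]
[[ 0.5496 -0.1422  0.046 ]
 [ 0.5558 -0.1891  0.046 ]
 [ 0.4656 -0.1986  0.046 ]
 [ 0.4595 -0.1528  0.046 ]] [ 0.5076 -0.1707  0.046 ]
[[ 0.502 -0.438  0.046]]
```

>>> {"api": "play_rows", "payload": {
  "turn": [
    [0,0,-0.0322],
    [0,0,-0.0322],
    [0,0,0],
    [0,0,0],
    [0,0,0]
  ],
  "slide": [
    [0,0,0],
    [0,0,0],
    [-0.1151,-0.2328,0],
    [-0.1151,-0.2328,0],
    [-0.1151,-0.2328,0]
  ],
  "hand": [1,1,1,1,1]
}}

```text
clock: 0.52
eef_pos: [0.2634, 0.4955, 0.3029]
tool_rot: [-179.9, -0.0, 171.1]
contact_force: [1.0, 0.4, 0.5]
gripper_width: 0.0849
gripper_force: 0.0
```

>>> {"api": "play_rows", "payload": {
  "turn": [
    [0,0,0],
    [0,0,0],
    [0,0,0],
    [0,0,0],
    [0,0,0]
  ],
  "slide": [
    [-0.1151,-0.2328,0],
    [-0.1151,-0.2328,0],
    [-0.1151,-0.2328,0],
    [-0.1151,-0.2328,0],
    [-0.1151,-0.2328,0]
  ],
  "hand": [1,1,1,1,1]
}}

```text
clock: 0.93
eef_pos: [0.3213, 0.309, 0.3035]
tool_rot: [-180.0, -0.0, 171.0]
contact_force: [0.7, 0.4, 0.5]
gripper_width: 0.0853
gripper_force: 0.0
```

>>> {"api": "play_rows", "payload": {
  "turn": [
    [0,0,0],
    [0,0,0],
    [0,0,0],
    [0,0,0],
    [0,0,0]
  ],
  "slide": [
    [-0.1151,-0.2321,0.02],
    [-0.1151,-0.2321,0.02],
    [-0.1151,-0.2321,0.02],
    [-0.1151,-0.2321,0.02],
    [-0.1151,-0.2321,0.02]
  ],
  "hand": [1,1,1,1,1]
}}

```text
clock: 1.35
eef_pos: [0.3792, 0.1236, 0.2886]
tool_rot: [180.0, 0.0, 171.0]
contact_force: [0.8, -0.2, 0.9]
gripper_width: 0.085
gripper_force: 0.0
```

>>> {"api": "play_rows", "payload": {
  "turn": [
    [0,0,0],
    [0,0,0],
    [0,0,0],
    [0,0,0],
    [0,0,0]
  ],
  "slide": [
    [-0.1151,-0.2321,0.02],
    [-0.1151,-0.2321,0.02],
    [-0.1151,-0.2321,0.02],
    [-0.1151,-0.2321,0.02],
    [-0.1151,-0.2321,0.02]
  ],
  "hand": [1,1,1,1,1]
}}

```text
clock: 1.77
eef_pos: [0.4373, -0.0621, 0.2736]
tool_rot: [180.0, 0.0, 170.9]
contact_force: [0.8, 0.1, 0.2]
gripper_width: 0.0855
gripper_force: 0.0
```

>>> {"api": "play_rows", "payload": {
  "turn": [
    [0,0,0],
    [0,0,0],
    [0,0,0],
    [0,0,0],
    [0,0,0]
  ],
  "slide": [
    [-0.1151,-0.2321,0.02],
    [-0.1151,-0.2321,0.02],
    [-0.1151,-0.2321,0.02],
    [-0.1151,-0.2321,0.02],
    [-0.1151,-0.2321,0.02]
  ],
  "hand": [1,1,1,1,1]
}}

```text
clock: 2.18
eef_pos: [0.4953, -0.2475, 0.2582]
tool_rot: [180.0, -0.0, 170.9]
contact_force: [0.7, 0.6, 0.4]
gripper_width: 0.0853
gripper_force: 0.0
```

>>> {"api": "play_rows", "payload": {
  "turn": [
    [0,0,0],
    [0,0,0],
    [0,0,0],
    [0,0,0]
  ],
  "slide": [
    [-0.1151,-0.2321,0.02],
    [-0.1151,-0.2321,0.02],
    [0,0,0],
    [0,0,0]
  ],
  "hand": [1,1,1,1]
}}

```text
clock: 2.52
eef_pos: [0.5182, -0.3212, 0.2515]
tool_rot: [179.9, -0.1, 170.8]
contact_force: [0.2, 0.3, 0.4]
gripper_width: 0.0856
gripper_force: 0.0
```

```bash
python3 - <<'E'
from h import *
s=r.sense(); im=r.get_image("wrist"); cv2.imwrite("pics/w1.png",im[:,:,::-1]); print(s['eef_pos'],s['tool_rot'],s['joints'])
import pickle; pickle.dump(s,open("s1.pkl","wb"))
E
```

```text
[ 0.51822176 -0.32120581  0.25152756] [ 1.79924176e+02 -1.04455151e-01  1.70845382e+02] [-4.24360666e+01  1.17003071e+01  9.77081111e+01  6.42829558e-03
  7.07205134e+01 -1.23283509e+02]
```

View pics/w1.png

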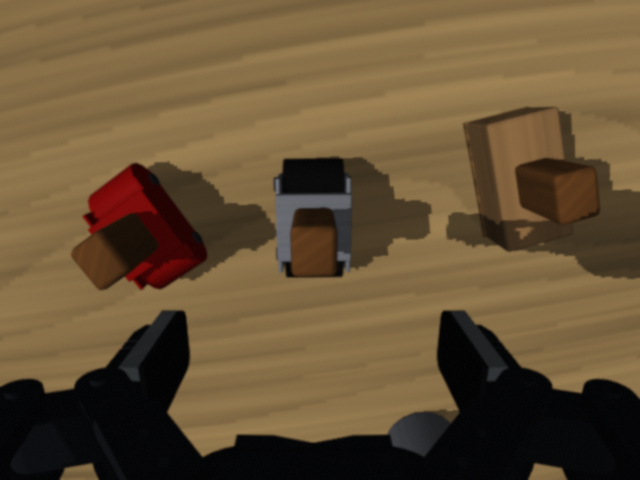

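The wrist view shows the roller's sides at columns 275 and 351 (centre 313, the image's own centre column) and standing straight. The gripper is lined up, so I'll descend and grip.

>>> {"api": "play_rows", "payload": {
  "turn": [
    [0,0,0],
    [0,0,0],
    [0,0,0],
    [0,0,0],
    [0,0,0]
  ],
  "slide": [
    [0,0,0.2],
    [0,0,0.2],
    [0,0,0.2],
    [0,0,0.2],
    [0,0,0]
  ],
  "hand": [1,1,1,1,1]
}}

```text
clock: 2.98
eef_pos: [0.5153, -0.3155, 0.1266]
tool_rot: [179.6, -0.6, 171.1]
contact_force: [-0.6, 0.8, -0.7]
gripper_width: 0.0856
gripper_force: 0.0
```

>>> {"api": "play_rows", "payload": {
  "turn": [
    [0,0,0],
    [0,0,0],
    [0,0,0],
    [0,0,0],
    [0,0,0]
  ],
  "slide": [
    [0,0,0],
    [0,0,0],
    [0,0,0],
    [0,0,0],
    [0,0,0]
  ],
  "hand": [-1,-1,-1,-1,-1]
}}

```text
clock: 3.4
eef_pos: [0.5193, -0.3203, 0.1349]
tool_rot: [-179.9, 0.2, 171.0]
contact_force: [-0.2, 4.5, 10.4]
gripper_width: 0.0258
gripper_force: 22.2
```

>>> {"api": "play_rows", "payload": {
  "turn": [
    [0,0,0],
    [0,0,0],
    [0,0,0],
    [0,0,0],
    [0,0,0]
  ],
  "slide": [
    [0,0,0],
    [0,0,0],
    [0,0,0],
    [0,0,0],
    [0,0,0]
  ],
  "hand": [-1,-1,-1,-1,-1]
}}

```text
clock: 3.82
eef_pos: [0.5195, -0.3205, 0.135]
tool_rot: [-179.9, 0.2, 171.0]
contact_force: [-0.2, 1.0, 6.0]
gripper_width: 0.0259
gripper_force: 59.7
```

>>> {"api": "play_rows", "payload": {
  "turn": [
    [0,0,0],
    [0,0,0],
    [0,0,0],
    [0,0,0],
    [0,0,0]
  ],
  "slide": [
    [0,0,-0.15],
    [0,0,-0.2],
    [0,0,-0.2],
    [0,0,-0.15],
    [0,0,0]
  ],
  "hand": [-1,-1,-1,-1,-1]
}}

```text
clock: 4.23
eef_pos: [0.5202, -0.3212, 0.2433]
tool_rot: [-179.7, 0.5, 171.0]
contact_force: [1.3, -1.5, -3.5]
gripper_width: 0.0249
gripper_force: 60.6
```

>>> {"api": "play_rows", "payload": {
  "turn": [
    [0,0,0],
    [0,0,0],
    [0,0,0]
  ],
  "slide": [
    [0,0,0],
    [0,0,0],
    [0,0,0]
  ],
  "hand": [-1,-1,-1]
}}

```text
clock: 4.48
eef_pos: [0.5173, -0.3187, 0.2346]
tool_rot: [179.8, -0.3, 171.0]
contact_force: [0.7, 1.1, -4.4]
gripper_width: 0.0258
gripper_force: 60.5
```

```bash
python3 - <<'E'
from h import *
s=r.sense();print(s['eef_pos'],s['tool_rot'],s['contact_force'],s['torque'])
a=r.get_image("scene")[:,:,::-1]; w=r.get_image("wrist")[:,:,::-1]
cv2.imwrite("pics/g1.png",np.hstack([cv2.resize(a[180:400,130:330],(400,440)),cv2.resize(w[100:400,180:450],(396,440))]))
E
```

```text
[ 0.51733289 -0.31872255  0.23458992] [179.82450163  -0.27009171 170.97504955] [ 0.67010639  1.08471069 -4.43077701] [-0.03056168 -0.02730268 -0.0244514 ]
```

View pics/g1.png

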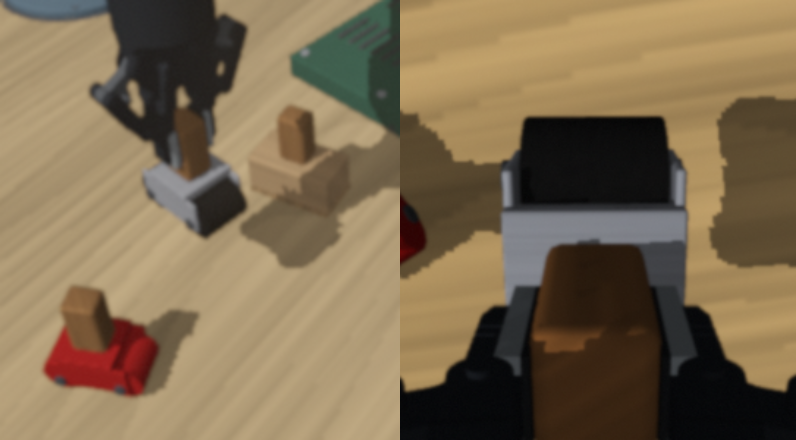

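The scene view shows the roller lifted level, with the block and the red look-alike untouched. The wrist view shows the grip square between the pads. Next I'll raise it and turn it into line with the strip.

>>> {"api": "play_rows", "payload": {
  "turn": [
    [0,0,0.038],
    [0,0,0.038],
    [0,0,0.038],
    [0,0,0.038],
    [0,0,0.038]
  ],
  "slide": [
    [0,0,-0.1],
    [0,0,-0.1],
    [0,0,-0.1],
    [0,0,0],
    [0,0,0]
  ],
  "hand": [-1,-1,-1,-1,-1]
}}

```text
clock: 5.0
eef_pos: [0.5187, -0.32, 0.2832]
tool_rot: [-180.0, 0.0, 136.4]
contact_force: [-0.9, -0.3, -6.3]
gripper_width: 0.0255
gripper_force: 60.5
```

>>> {"api": "play_rows", "payload": {
  "turn": [
    [0,0,0.038],
    [0,0,0.038],
    [0,0,0.038],
    [0,0,0.038],
    [0,0,0.038]
  ],
  "slide": [
    [0,0,0],
    [0,0,0],
    [0,0,0],
    [0,0,0],
    [0,0,0]
  ],
  "hand": [-1,-1,-1,-1,-1]
}}

```text
clock: 5.42
eef_pos: [0.5182, -0.3195, 0.2814]
tool_rot: [-179.9, -0.1, 102.2]
contact_force: [0.6, 0.2, -4.2]
gripper_width: 0.0254
gripper_force: 60.5
```

>>> {"api": "play_rows", "payload": {
  "turn": [
    [0,0,0.038],
    [0,0,0.038],
    [0,0,0.038],
    [0,0,0],
    [0,0,0]
  ],
  "slide": [
    [0,0,0],
    [0,0,0],
    [0,0,0],
    [0,0,0],
    [0,0,0]
  ],
  "hand": [-1,-1,-1,-1,-1]
}}

```text
clock: 5.83
eef_pos: [0.5183, -0.3195, 0.2818]
tool_rot: [-179.9, -0.1, 82.2]
contact_force: [0.3, 0.0, -3.9]
gripper_width: 0.0254
gripper_force: 60.5
```

>>> {"api": "play_rows", "payload": {
  "turn": [
    [0,0,0],
    [0,0,0],
    [0,0,0],
    [0,0,0],
    [0,0,0]
  ],
  "slide": [
    [0.2355,-0.003,0],
    [0.2355,-0.003,0],
    [0.2355,-0.003,0],
    [0.2355,-0.003,0],
    [0.2355,-0.003,0]
  ],
  "hand": [-1,-1,-1,-1,-1]
}}

```text
clock: 6.25
eef_pos: [0.5405, -0.1429, 0.2825]
tool_rot: [-180.0, -0.0, 82.2]
contact_force: [1.1, 0.7, -4.2]
gripper_width: 0.0252
gripper_force: 60.3
```

>>> {"api": "play_rows", "payload": {
  "turn": [
    [0,0,0],
    [0,0,0],
    [0,0,0],
    [0,0,0],
    [0,0,0]
  ],
  "slide": [
    [0.2355,-0.003,0],
    [0.2355,-0.003,0],
    [0.2355,-0.003,0],
    [0.2355,-0.003,0],
    [0.2355,-0.003,0]
  ],
  "hand": [-1,-1,-1,-1,-1]
}}

```text
clock: 6.67
eef_pos: [0.5627, 0.0325, 0.2826]
tool_rot: [-180.0, -0.0, 82.2]
contact_force: [2.0, -0.2, -4.5]
gripper_width: 0.0256
gripper_force: 60.3
```

>>> {"api": "play_rows", "payload": {
  "turn": [
    [0,0,0],
    [0,0,0],
    [0,0,0],
    [0,0,0],
    [0,0,0]
  ],
  "slide": [
    [0,0,0.15],
    [0,0,0.2],
    [0,0,0.2],
    [0,0,0.05],
    [0,0,0]
  ],
  "hand": [-1,-1,-1,-1,-1]
}}

```text
clock: 7.08
eef_pos: [0.5609, 0.0311, 0.1896]
tool_rot: [-179.6, -0.0, 82.2]
contact_force: [-0.2, 0.4, -4.7]
gripper_width: 0.0258
gripper_force: 60.6
```

>>> {"api": "play_rows", "payload": {
  "turn": [
    [0,0,0],
    [0,0,0],
    [0,0,0]
  ],
  "slide": [
    [0,0,0],
    [0,0,0],
    [0,0,0]
  ],
  "hand": [-1,-1,-1]
}}

```text
clock: 7.33
eef_pos: [0.5642, 0.0304, 0.1954]
tool_rot: [179.8, 0.0, 82.1]
contact_force: [0.7, -0.2, -3.5]
gripper_width: 0.0252
gripper_force: 60.5
```

```bash
python3 - <<'E'
from h import *
s=r.sense();print(s['eef_pos'],s['tool_rot'],s['contact_force'])
a=r.get_image("scene")[:,:,::-1]; w=r.get_image("wrist")[:,:,::-1]
cv2.imwrite("pics/g2.png",np.hstack([cv2.resize(a[130:290,250:420],(425,400)),cv2.resize(w[80:380,180:450],(360,400))]))
E
```

```text
[0.5642488  0.03035957 0.19535055] [1.79751854e+02 2.39915493e-03 8.20647110e+01] [ 0.69385821 -0.15672423 -3.53717812]
```

View pics/g2.png

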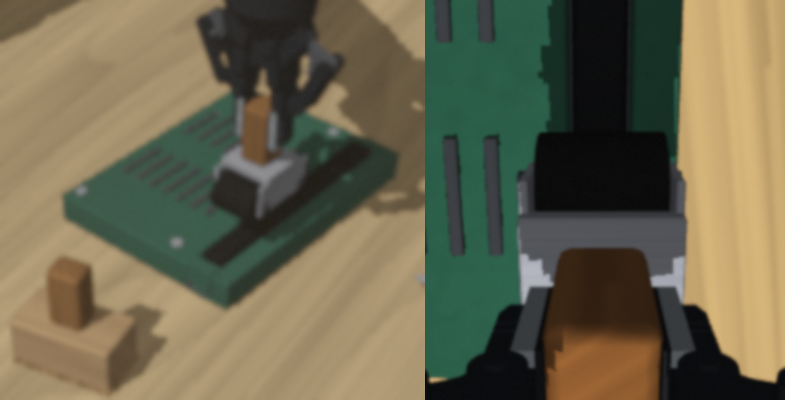

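The wrist view shows the strip centred at column 600 under the wheel centre at 602, and parallel to it. Now I'll press down.

>>> {"api": "play_rows", "payload": {
  "turn": [
    [0,0,0],
    [0,0,0],
    [0,0,0],
    [0,0,0],
    [0,0,0]
  ],
  "slide": [
    [0,0,0.04],
    [0,0,0.04],
    [0,0,0.04],
    [0,0,0.03],
    [0,0,0]
  ],
  "hand": [-1,-1,-1,-1,-1]
}}

```text
clock: 7.85
eef_pos: [0.5626, 0.0308, 0.1695]
tool_rot: [-179.9, 0.0, 82.1]
contact_force: [-0.5, 0.8, -4.8]
gripper_width: 0.0254
gripper_force: 60.9
```

>>> {"api": "play_rows", "payload": {
  "turn": [
    [0,0,0],
    [0,0,0],
    [0,0,0],
    [0,0,0],
    [0,0,0]
  ],
  "slide": [
    [0,0,0.02],
    [0,0,0.02],
    [0,0,0],
    [0,0,0],
    [0,0,0]
  ],
  "hand": [-1,-1,-1,-1,-1]
}}

```text
clock: 8.27
eef_pos: [0.5631, 0.0308, 0.1659]
tool_rot: [-180.0, 0.0, 82.1]
contact_force: [-3.5, -0.2, 7.7]
gripper_width: 0.0251
gripper_force: 62.2
```

>>> {"api": "play_rows", "payload": {
  "turn": [
    [0,0,0],
    [0,0,0],
    [0,0,0],
    [0,0,0],
    [0,0,0]
  ],
  "slide": [
    [0,0,0.02],
    [0,0,0.02],
    [0,0,0],
    [0,0,0],
    [0,0,0]
  ],
  "hand": [-1,-1,-1,-1,-1]
}}

```text
clock: 8.68
eef_pos: [0.5642, 0.0308, 0.1654]
tool_rot: [-179.9, 0.0, 82.1]
contact_force: [-19.2, 3.0, 39.4]
gripper_width: 0.0254
gripper_force: 66.8
```

Sections a and b have hit the stop at 39 N. I'll lift over the 5 mm step, press c, then roll back along the whole strip under pressure.

>>> {"api": "play_rows", "payload": {
  "turn": [
    [0,0,0],
    [0,0,0],
    [0,0,0],
    [0,0,0],
    [0,0,0]
  ],
  "slide": [
    [0,0,-0.08],
    [0,0,-0.08],
    [0.1,0,0],
    [0.15,0,0],
    [0.2,0,0]
  ],
  "hand": [-1,-1,-1,-1,-1]
}}

```text
clock: 9.1
eef_pos: [0.5724, 0.0971, 0.1824]
tool_rot: [180.0, 0.0, 81.9]
contact_force: [0.3, 0.2, -4.8]
gripper_width: 0.0254
gripper_force: 60.7
```

>>> {"api": "play_rows", "payload": {
  "turn": [
    [0,0,0],
    [0,0,0],
    [0,0,0],
    [0,0,0],
    [0,0,0]
  ],
  "slide": [
    [0.15,0,0],
    [0.1,0,0],
    [0,0,0],
    [0,0,0],
    [0,0,0]
  ],
  "hand": [-1,-1,-1,-1,-1]
}}

```text
clock: 9.52
eef_pos: [0.5772, 0.1342, 0.182]
tool_rot: [-180.0, 0.0, 82.0]
contact_force: [-0.2, -0.2, -4.5]
gripper_width: 0.0254
gripper_force: 60.8
```

>>> {"api": "play_rows", "payload": {
  "turn": [
    [0,0,0],
    [0,0,0],
    [0,0,0],
    [0,0,0],
    [0,0,0]
  ],
  "slide": [
    [0,0,0.06],
    [0,0,0.04],
    [0,0,0.03],
    [0,0,0.02],
    [0,0,0]
  ],
  "hand": [-1,-1,-1,-1,-1]
}}

```text
clock: 9.93
eef_pos: [0.5789, 0.1348, 0.1655]
tool_rot: [180.0, -0.1, 82.0]
contact_force: [-12.9, 1.3, 29.8]
gripper_width: 0.0251
gripper_force: 65.3
```

>>> {"api": "play_rows", "payload": {
  "turn": [
    [0,0,0],
    [0,0,0],
    [0,0,0]
  ],
  "slide": [
    [0,0,0.015],
    [0,0,0],
    [0,0,0]
  ],
  "hand": [-1,-1,-1]
}}

```text
clock: 10.18
eef_pos: [0.5792, 0.1352, 0.1654]
tool_rot: [180.0, -0.1, 82.0]
contact_force: [-17.3, 1.6, 40.5]
gripper_width: 0.0251
gripper_force: 66.9
```

Seated here as well (TCP at 0.1654, the same stop height). I'll ease off slightly and roll back 104 mm.

>>> {"api": "play_rows", "payload": {
  "turn": [
    [0,0,0],
    [0,0,0],
    [0,0,0],
    [0,0,0],
    [0,0,0]
  ],
  "slide": [
    [0,0,-0.015],
    [-0.05,0,0],
    [-0.07,0,0],
    [-0.07,0,0],
    [-0.07,0,0]
  ],
  "hand": [-1,-1,-1,-1,-1]
}}

```text
clock: 10.6
eef_pos: [0.5735, 0.0964, 0.1655]
tool_rot: [179.9, -0.1, 82.0]
contact_force: [-11.9, 5.1, 29.7]
gripper_width: 0.0253
gripper_force: 65.2
```

>>> {"api": "play_rows", "payload": {
  "turn": [
    [0,0,0],
    [0,0,0],
    [0,0,0],
    [0,0,0],
    [0,0,0]
  ],
  "slide": [
    [-0.07,0,0],
    [-0.07,0,0],
    [-0.07,0,0],
    [-0.07,0,0],
    [-0.07,0,0]
  ],
  "hand": [-1,-1,-1,-1,-1]
}}

```text
clock: 11.02
eef_pos: [0.5663, 0.0439, 0.1655]
tool_rot: [179.9, -0.1, 82.0]
contact_force: [-12.3, 5.1, 30.1]
gripper_width: 0.025
gripper_force: 65.3
```

>>> {"api": "play_rows", "payload": {
  "turn": [
    [0,0,0],
    [0,0,0],
    [0,0,0],
    [0,0,0]
  ],
  "slide": [
    [-0.07,0,0],
    [-0.03,0,0],
    [0,0,0],
    [0,0,0]
  ],
  "hand": [-1,-1,-1,-1]
}}

```text
clock: 11.35
eef_pos: [0.5642, 0.028, 0.1655]
tool_rot: [179.9, 0.1, 82.0]
contact_force: [-12.1, 0.8, 30.0]
gripper_width: 0.0254
gripper_force: 65.2
```

>>> {"api": "play_rows", "payload": {
  "turn": [
    [0,0,0],
    [0,0,0],
    [0,0,0],
    [0,0,0],
    [0,0,0]
  ],
  "slide": [
    [0.07,0,0],
    [0.07,0,0],
    [0.07,0,0],
    [0.07,0,0],
    [0.07,0,0]
  ],
  "hand": [-1,-1,-1,-1,-1]
}}

```text
clock: 11.77
eef_pos: [0.5716, 0.0808, 0.1656]
tool_rot: [179.9, 0.1, 82.0]
contact_force: [-12.5, -1.3, 29.2]
gripper_width: 0.0251
gripper_force: 65.1
```

>>> {"api": "play_rows", "payload": {
  "turn": [
    [0,0,0],
    [0,0,0],
    [0,0,0],
    [0,0,0],
    [0,0,0]
  ],
  "slide": [
    [0,0,-0.15],
    [0,0,-0.25],
    [0,0,-0.25],
    [0,0,-0.15],
    [0,0,0]
  ],
  "hand": [-1,-1,-1,-1,-1]
}}

```text
clock: 12.18
eef_pos: [0.5724, 0.0807, 0.286]
tool_rot: [179.4, -0.0, 82.0]
contact_force: [0.6, -0.7, -3.4]
gripper_width: 0.0256
gripper_force: 61.4
```

>>> {"api": "play_rows", "payload": {
  "turn": [
    [0,0,0],
    [0,0,0],
    [0,0,0],
    [0,0,0],
    [0,0,0]
  ],
  "slide": [
    [-0.228,0.003,0],
    [-0.228,0.003,0],
    [-0.228,0.003,0],
    [-0.228,0.003,0],
    [-0.228,0.003,0]
  ],
  "hand": [-1,-1,-1,-1,-1]
}}

```text
clock: 12.6
eef_pos: [0.5469, -0.0898, 0.2768]
tool_rot: [-179.8, -0.1, 82.0]
contact_force: [0.5, -0.0, -4.3]
gripper_width: 0.0254
gripper_force: 61.0
```

>>> {"api": "play_rows", "payload": {
  "turn": [
    [0,0,0],
    [0,0,0],
    [0,0,0],
    [0,0,0],
    [0,0,0]
  ],
  "slide": [
    [-0.228,0.003,0],
    [-0.228,0.003,0],
    [-0.228,0.003,0],
    [-0.228,0.003,0],
    [-0.228,0.003,0]
  ],
  "hand": [-1,-1,-1,-1,-1]
}}

```text
clock: 13.02
eef_pos: [0.5255, -0.2595, 0.2766]
tool_rot: [-179.8, -0.1, 82.0]
contact_force: [1.2, 0.1, -5.3]
gripper_width: 0.0253
gripper_force: 61.0
```

>>> {"api": "play_rows", "payload": {
  "turn": [
    [0,0,0],
    [0,0,0],
    [0,0,0],
    [0,0,0],
    [0,0,0]
  ],
  "slide": [
    [-0.228,0.003,0],
    [-0.228,0.003,0],
    [0,0,0],
    [0,0,0],
    [0,0,0]
  ],
  "hand": [-1,-1,-1,-1,-1]
}}

```text
clock: 13.43
eef_pos: [0.5177, -0.3255, 0.2772]
tool_rot: [-179.8, -0.2, 82.0]
contact_force: [-1.1, 1.5, -4.3]
gripper_width: 0.0253
gripper_force: 61.1
```

```bash
python3 - <<'E'
from h import *
s=r.sense();print(s['eef_pos'],s['tool_rot'],s['contact_force'])
a=r.get_image("scene")[:,:,::-1]; w=r.get_image("wrist")[:,:,::-1]
cv2.imwrite("pics/g3.png",np.hstack([cv2.resize(a[160:250,270:415],(435,270),interpolation=cv2.INTER_CUBIC),cv2.resize(a[220:400,130:330],(300,270))]))
E
```

```text
[ 0.51765206 -0.32547899  0.27722579] [-1.79807688e+02 -1.56400232e-01  8.20052445e+01] [-1.05142471  1.45222907 -4.32592538]
```

View pics/g3.png

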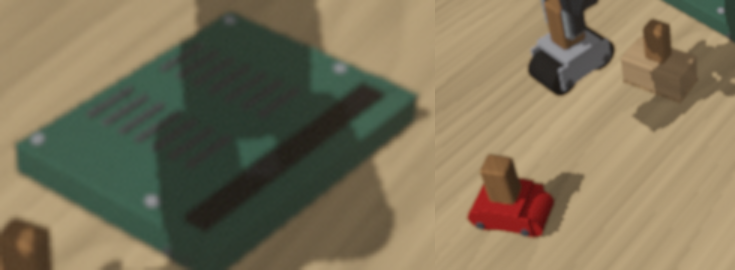

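The strip now looks flush all along, and the block and the red look-alike haven't moved. Now I'll set the roller down.

>>> {"api": "play_rows", "payload": {
  "turn": [
    [0,0,0],
    [0,0,0],
    [0,0,0],
    [0,0,0],
    [0,0,0]
  ],
  "slide": [
    [0,0,0.2],
    [0,0,0.25],
    [0,0,0.2],
    [0,0,0.15],
    [0,0,0.07]
  ],
  "hand": [-1,-1,-1,-1,-1]
}}

```text
clock: 13.95
eef_pos: [0.517, -0.3231, 0.1449]
tool_rot: [-179.7, -0.2, 82.2]
contact_force: [-1.3, 0.4, -5.6]
gripper_width: 0.0252
gripper_force: 60.8
```

>>> {"api": "play_rows", "payload": {
  "turn": [
    [0,0,0],
    [0,0,0],
    [0,0,0],
    [0,0,0],
    [0,0,0]
  ],
  "slide": [
    [0,0,0.03],
    [0,0,0.02],
    [0,0,0.02],
    [0,0,0],
    [0,0,0]
  ],
  "hand": [-1,-1,-1,-1,-1]
}}

```text
clock: 14.37
eef_pos: [0.5192, -0.3265, 0.1404]
tool_rot: [179.9, 0.1, 82.1]
contact_force: [-0.6, -0.8, -4.1]
gripper_width: 0.0251
gripper_force: 60.9
```

>>> {"api": "play_rows", "payload": {
  "turn": [
    [0,0,0],
    [0,0,0],
    [0,0,0],
    [0,0,0],
    [0,0,0]
  ],
  "slide": [
    [0,0,0.012],
    [0,0,0.012],
    [0,0,0.012],
    [0,0,0.005],
    [0,0,0]
  ],
  "hand": [-1,-1,-1,-1,-1]
}}

```text
clock: 14.78
eef_pos: [0.5189, -0.327, 0.135]
tool_rot: [180.0, 0.1, 82.1]
contact_force: [-3.8, 1.2, 6.9]
gripper_width: 0.0253
gripper_force: 62.6
```

On the bench (6.9 N net). I'll release, wait, then retreat straight up.

>>> {"api": "play_rows", "payload": {
  "turn": [
    [0,0,0],
    [0,0,0],
    [0,0,0],
    [0,0,0],
    [0,0,0]
  ],
  "slide": [
    [0,0,-0.007],
    [0,0,0],
    [0,0,0],
    [0,0,0],
    [0,0,0]
  ],
  "hand": [-1,0,1,1,1]
}}

```text
clock: 15.2
eef_pos: [0.5188, -0.326, 0.134]
tool_rot: [180.0, 0.0, 82.1]
contact_force: [0.3, 0.5, -0.3]
gripper_width: 0.073
gripper_force: 0.0
```

>>> {"api": "play_rows", "payload": {
  "turn": [
    [0,0,0],
    [0,0,0],
    [0,0,0],
    [0,0,0],
    [0,0,0]
  ],
  "slide": [
    [0,0,0],
    [0,0,0],
    [0,0,-0.03],
    [0,0,-0.1],
    [0,0,-0.2]
  ],
  "hand": [1,1,1,1,1]
}}

```text
clock: 15.62
eef_pos: [0.5168, -0.3244, 0.1801]
tool_rot: [-179.6, -0.3, 82.1]
contact_force: [0.4, 0.5, -0.2]
gripper_width: 0.0855
gripper_force: 0.0
```

>>> {"api": "play_rows", "payload": {
  "turn": [
    [0,0,0],
    [0,0,0],
    [0,0,0],
    [0,0,0],
    [0,0,0]
  ],
  "slide": [
    [0,0,-0.2],
    [0,0,-0.2],
    [0,0,-0.1],
    [0,0,0],
    [0,0,0]
  ],
  "hand": [1,1,1,1,1]
}}

```text
clock: 16.03
eef_pos: [0.5188, -0.3261, 0.2592]
tool_rot: [179.9, 0.1, 82.1]
contact_force: [0.4, -0.5, -0.1]
gripper_width: 0.0854
gripper_force: 0.0
```

```bash
python3 - <<'E'
from h import *
a=r.get_image("scene")[:,:,::-1]; w=r.get_image("wrist")[:,:,::-1]
cv2.imwrite("pics/g4.png",np.hstack([cv2.resize(a[160:400,130:420],(435,360)),cv2.resize(w,(360,360))]))
E
```

```text
(no output)
```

View pics/g4.png

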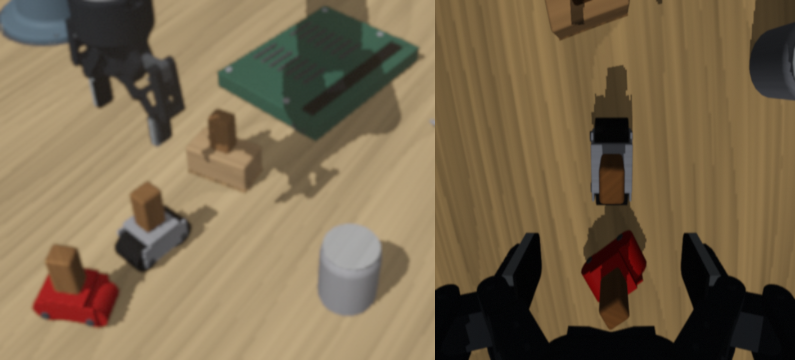

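The roller stands upright and released on the bench, between the block and the red look-alike, both undisturbed, and the strip is flush.

```bash
python3 -c "
from workcell import r
print(r.finish_job())"
```

```text
the job is handed in; nothing more can be done
None
```

I handed the job in at about 16 s (no verdict came back): the strip was pressed down and rolled at about 30 N until it looked flush, the roller stands released on the bench clear of the cover, and the rubbing block was left where it was.

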